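Sort the pulled capacitors into their parts cups

ROBOT

A 6-joint arm with a two-finger parallel gripper is mounted at the origin on the work surface. World frame = base frame: x ahead of the robot, y to its left, z up, the work surface at z = 0. Lengths are in m, angles in rad, forces in N, time in s.
With the tool pointing down it reaches from about 0.375 to 0.75 m from the base axis. Payload 9 kg.
Tool frame: the origin (TCP) lies at the very end of the fingers, on their centre line; the grasp point (between the pads) lies behind it (bot.hold_point_z is the z of the grasp point in the tool frame, in m); z points along the fingers, y is the direction in which the jaws open and shut (so a half turn about z gives the same grasp; the last joint's range is limited). The gripper opens to 85 mm and grips with 20 to 120 N. Pads are 22 mm wide; open, the fingers measure 114 mm over their backs; the gripper's body (76 mm by 85 mm) begins 54 mm behind the grasp point. The pads swing forward as they close: fully open they stand 13 mm farther back than shut.
Start: joints at [0.882, 0.104, 0.097, 1.564, 0, 1.353], TCP at [0.272, 0.535, 0.231] pointing down, gripper open.
Joint ranges: [-2.99, 2.99], [-0.84, 1.86], [-1.1, 1.16], [-1.84, 2.11], [-1.51, 1.56], [-3.14, 3.14]. Speed limits (rad/s): [2.22, 2.22, 2.57, 3.14, 3.14, 3.14].

INTERFACE

Orientations are given as a 3x3 rotation matrix whose columns are the frame's x, y, z axes.
In Python, from bench import bot gives the robot as it stands.
- The arm moves only by the shell command python3 -m creep 'ROWS'. ROWS is JSON, a list of rows, each an object with "delta_pos": the shift along the tool's x, y, z in units of 100 mm (1.0 is 100 mm), a list of three; "angular": the turn, a rotation vector about the tool's x, y, z in units of 45 degrees (1.0 is 45 degrees), a list of three; "claw": the opening, from 0 (shut) to 1 (fully open). A call has 1 to 12 rows; each row shifts and turns the commanded pose from where the row before left it, along the tool's axes as they then stand; what a row does not reach is not made up. A row lasts 1/8 s, in which the tool goes at most 62.5 mm and 10.7 degrees, less where a joint would pass 70% of its speed; a pose out of reach is approached as far as the arm can. A call with a number of a shift or a turn outside -1 to 1 is refused whole. A call with a gripper value outside its range is refused whole. The fingers move at their own pace and stop on an object; the grip force is fixed at half the most. Time passes only in rows, so rows that do not move let the fingers close. It gives the time, the measured TCP pose, the force and the opening at its end, in the units of the state.
- bot.observe(): the state, without advancing time (a new reading comes with each control period).
- bot.capture(name): name is "side" or "top" or "wrist"; returns a dict with "frame" (400x640x3 uint8, red, green, blue), "fovy" (degrees; the focal length in pixels is half the picture's height over the tangent of half this angle, whatever the lens; pixels are square), "cx", "cy" (the principal point, pixels), "rvec" (rotation vector, rad) and "tvec" (3), from world to camera coordinates, as OpenCV has them; the wrist camera has in their place "mount" (4x4, takes a point from camera to tool coordinates, whose origin is the TCP and whose axes are the flange's). Camera axes: x right, y down, z forward; pixel columns grow to the right and rows downward; lengths in m; the calibration is good to about 2 mm. A picture is of the moment at which its call begins: read the wrist's pose just before it. There is no depth.
- bot.sign_off(): hands the job in, once; it reports no verdict.
The state is a dict: "time_s": time; "q": joint angles; "dq": joint speeds; "effort": joint torques, N m; "ee_pos": TCP position; "orientation": TCP orientation; "wrist_force": force on the tool from outside, world axes, zero at the start; "torque": the same for the moment, N m; "grip_width": opening from 0.0 (shut) to 1.0 (fully open).
Only numpy, scipy, OpenCV 4.12 (cv2) and the standard library are available. Lean on these libraries where they do the work, as an engineer would, in place of code of your own. Each camera call takes 0.05 s, during which the arm holds its last target. There are 200 camera calls.

TASK

Four black can capacitors pulled from a servo drive stand about the repair bench. Stand each one upright in the blue parts cup of its own size, the thinnest can in the narrowest cup and so on up to the thickest can in the widest cup (go by thickness, not height), flat on the cup's floor and released. Do not knock any capacitor over, and leave the square white relay and the finned heat sink standing where they are.

Things in the scene. Friction and masses are not known exactly. Their poses are not given: they have to be found in the camera images.
- cap_d24: loose can capacitor: upright black-sleeved cylinder with an aluminium top and two small brass terminals standing 2.5 mm proud of it; diameter 24 mm, height 60 mm, about 45 g; the thinnest of the four, slender. Origin: centre of its flat underside; z up along the can.
- cap_d34: loose can capacitor: upright black-sleeved cylinder with an aluminium top and two small brass terminals standing 2.5 mm proud of it; diameter 34 mm, height 45 mm, about 70 g; the second thinnest and the lowest of the four, squat. Origin: centre of its flat underside; z up along the can.
- cap_d44: loose can capacitor: upright black-sleeved cylinder with an aluminium top and two small brass terminals standing 2.5 mm proud of it; diameter 44 mm, height 75 mm, about 160 g; the second thickest and the tallest. Origin: centre of its flat underside; z up along the can.
- cap_d54: loose can capacitor: upright black-sleeved cylinder with an aluminium top and two small brass terminals standing 2.5 mm proud of it; diameter 54 mm, height 55 mm, about 180 g; the thickest, about as tall as wide. Origin: centre of its flat underside; z up along the can.
- cup_d24: round shallow blue plastic parts cup, fixed to the bench, open at the top: inner diameter 42 mm, outer diameter 48 mm, rim 14 mm above the bench, inner floor 3 mm above the bench; belongs to the 24 mm thick capacitor. Origin: centre of its underside on the bench; z up.
- cup_d34: round shallow blue plastic parts cup, fixed to the bench, open at the top: inner diameter 52 mm, outer diameter 58 mm, rim 14 mm above the bench, inner floor 3 mm above the bench; belongs to the 34 mm thick capacitor. Origin: centre of its underside on the bench; z up.
- cup_d44: round shallow blue plastic parts cup, fixed to the bench, open at the top: inner diameter 62 mm, outer diameter 68 mm, rim 14 mm above the bench, inner floor 3 mm above the bench; belongs to the 44 mm thick capacitor. Origin: centre of its underside on the bench; z up.
- cup_d54: round shallow blue plastic parts cup, fixed to the bench, open at the top: inner diameter 72 mm, outer diameter 78 mm, rim 14 mm above the bench, inner floor 3 mm above the bench; belongs to the 54 mm thick capacitor. Origin: centre of its underside on the bench; z up.
- relay: bystander, loose: square white-cased relay on a black base, 34 x 34 mm, 40 mm tall. Origin: centre of its underside.
- heatsink: bystander, loose: finned bare aluminium heat sink, 50 x 40 mm, 32 mm tall. Origin: centre of its underside.
Mind the look-alikes: they are no part of the job. What is shaped like the cup_d54 but grey, red or yellow is not meant.

How it is judged:
By the outcome, as a careful person would: the job done as asked, in the order asked, and still so for the second after the job is handed in, with the robot touching nothing.
It also fails if it takes over 106 s, if anything falls off the work surface, if the arm or the gripper's body presses on something with over 40 N, if the wrist force passes 120 N, or if a joint passes its speed limit or range.

## Working session

There is one attempt and no reset: what is moved stays moved. The work goes in short steps, Python scripts to look and compute and a shell command to move; the robot and the scene stay as the last step left them, time stands still between calls to the robot, and variables do not carry over. Pictures are saved under pics/ and viewed, about 12 in all and at most 16, crops included, and the job is handed in when it is done.

```bash
ls; mkdir -p pics
python3 - <<'E'
from bench import bot
import cv2
s=bot.observe(); print({k:(v if not hasattr(v,'tolist') else v.tolist()) for k,v in s.items()}); print(bot.hold_point_z)
for n in ("top","side"):
    c=bot.capture(n); cv2.imwrite(f"pics/{n}0.png",c["frame"][:,:,::-1]); print(n,c["fovy"],c["cx"],c["cy"],c["rvec"],c["tvec"])
print(bot.observe()["time_s"])
E
```

```text
pics
{'time_s': 0.0, 'q': [0.8822823165378204, 0.10467587070280601, 0.09647388794503102, 1.5639372519375276, 3.590614337033158e-06, 1.3530786619879978], 'dq': [0.000602095053060244, 0.0007881556003572425, -0.001104192795134558, 0.00011563120458387804, 0.00017761298918944293, 0.0005680627395413937], 'effort': [0.0003033212669834029, -55.693219900131226, 50.364840030670166, 0.016982289380393922, -0.00016273901565000415, -2.380456919581775e-05], 'ee_pos': [0.27193300993578495, 0.5344514444764138, 0.2305386074432595], 'orientation': [[-0.8912072248488753, 0.45359557930740135, -0.0008560431935267525], [0.45359629208161034, 0.8912066725548716, -0.0010346997091870264], [0.00029357619206834027, -0.001310429874821938, -0.9999990982928748]], 'wrist_force': [-0.3690656274119226, -0.9277600060985293, -0.07204535654920395], 'torque': [0.00017337511467491805, 0.025905896756857456, -0.00015433300721226205], 'grip_width': 1.0019215862114281}
-0.0187
top 47.44380686071323 318.0938697290896 203.71633030718544 [ 2.15688351 -2.13938327  0.12950771] [-0.04523662  0.49223205  1.3627812 ]
side 50.33188880124608 317.35940023008476 202.11196639468224 [ 0.01480774 -2.74266681  1.50067361] [0.50090703 0.06592149 1.12838171]
0.1
```

View pics/top0.png

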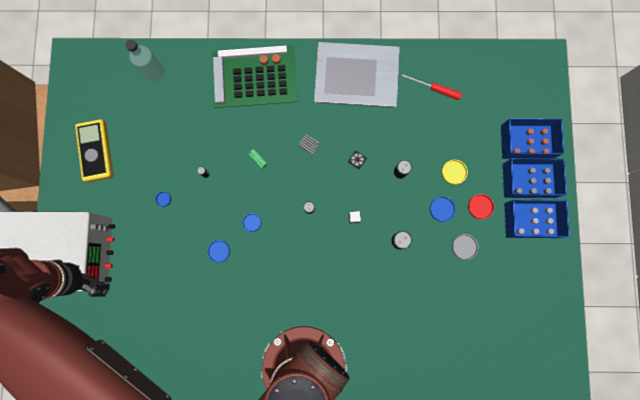

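View pics/side0.png

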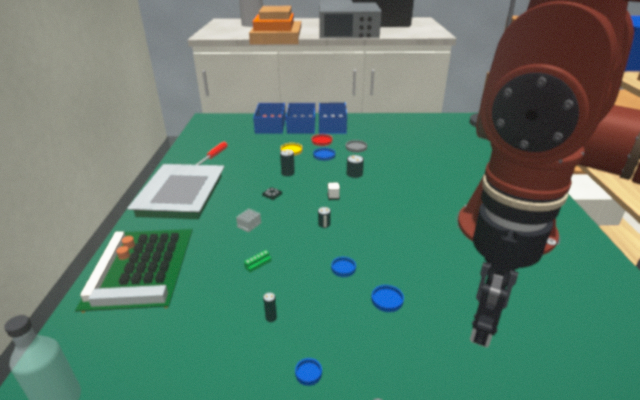

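The top view shows four black cans at (202,172), (309,207), (403,168) and (402,240). The blue round cups are at (163,199), (252,222), (219,251) and (442,209).

Possible mix-ups:
- Cups: yellow (455,172), red (481,207), grey (465,246), and the blue square bins on the right at (535,180).
- Other objects: relay (355,217), heat sink (309,144), black fan part (357,159).

Next I'll measure both sets.

```bash
cat > h.py <<'E'
import numpy as np, cv2
from bench import bot
def K(c):
    f=200/np.tan(np.radians(c["fovy"])/2); return np.array([[f,0,c["cx"]],[0,f,c["cy"]],[0,0,1.]])
def pose(c):  # camera->world R, origin
    if "mount" in c:
        s=c["s"]; M=np.array(c["mount"]); R=np.array(s["orientation"])
        return R@M[:3,:3], R@M[:3,3]+np.array(s["ee_pos"])
    R=cv2.Rodrigues(np.array(c["rvec"],float))[0]; return R.T, -R.T@np.array(c["tvec"],float)
def ray(c,uv,z):
    R,o=pose(c); d=R@np.linalg.inv(K(c))@np.array([uv[0],uv[1],1.]); return o+d*(z-o[2])/d[2]
def proj(c,p):
    R,o=pose(c); q=K(c)@R.T@(np.array(p)-o); return q[:2]/q[2]
def cap(n):
    s=bot.observe(); c=bot.capture(n); c["s"]=s; return c
def blue(c):
    h=cv2.cvtColor(c["frame"],cv2.COLOR_RGB2HSV); return cv2.inRange(h,(105,120,60),(125,255,255))
def nongreen(c):
    h=cv2.cvtColor(c["frame"],cv2.COLOR_RGB2HSV); return 255-cv2.inRange(h,(65,60,40),(90,255,255))
E
python3 - <<'E'
from h import *
c=cap("top")
n,l,st,ce=cv2.connectedComponentsWithStats(blue(c))
for i in range(1,n):
    if 60<st[i][4]<900: print("cup",ce[i].round(1),st[i][2:],ray(c,ce[i],.010).round(4), 'dia', (st[i][2:4]*(pose(c)[1][2]-.01)/K(c)[0,0]*1000).round(0))
h=cv2.cvtColor(c["frame"],cv2.COLOR_RGB2HSV)
n,l,st,ce=cv2.connectedComponentsWithStats(nongreen(c))
for i in range(1,n):
    if 60<st[i][4]<900: print("blob",ce[i].round(1),st[i],ray(c,ce[i],.03).round(4))
ims=[]
for u,v in((202,172),(309,207),(403,168),(402,240)):
    ims.append(cv2.resize(c["frame"][v-16:v+16,u-16:u+16],(200,200),interpolation=2))
cv2.imwrite("pics/caps.png",np.hstack(ims)[:,:,::-1])
E
```

```text
cup [162.7 198.3] [ 16  16 185] [0.509  0.4458 0.01  ] dia [49. 49.]
cup [442.4 208.7] [ 26  25 503] [ 0.4829 -0.4265  0.01  ] dia [80. 77.]
cup [251.5 222.1] [ 18  19 271] [0.4364 0.1653 0.01  ] dia [56. 59.]
cup [218.3 250.8] [ 22  22 384] [0.3471 0.2651 0.01  ] dia [68. 68.]
blob [131.   45.3] [125  40  13  13 104] [1.0049 0.5684 0.03  ]
blob [140.4  57. ] [130  47  21  19 165] [0.9653 0.5352 0.03  ]
blob [439.6  88.6] [402  74  61  26 362] [ 0.8635 -0.4226  0.03  ]
blob [308.8 144.2] [299 134  20  21 244] [ 0.6803 -0.0105  0.03  ]
blob [356.9 159.4] [349 151  17  17 174] [ 0.6327 -0.1604  0.03  ]
blob [454.3 171.5] [441 159  27  26 548] [ 0.5963 -0.461   0.03  ]
blob [402.4 168.5] [394 160  18  18 227] [ 0.6048 -0.3013  0.03  ]
blob [202.6 171.5] [197 167  12  10  81] [0.5912 0.3187 0.03  ]
blob [162.3 198.4] [154 191  17  16 215] [0.5057 0.4396 0.03  ]
blob [481.1 206.2] [468 194  27  26 561] [ 0.489  -0.5393  0.03  ]
blob [442.6 208.6] [430 196  26  26 540] [ 0.4806 -0.4218  0.03  ]
blob [308.5 207.1] [303 202  12  12 105] [ 0.4822 -0.012   0.03  ]
blob [354.4 216.7] [349 211  12  12 134] [ 0.4538 -0.1525  0.03  ]
blob [251.2 222.1] [242 213  20  19 305] [0.4345 0.163  0.03  ]
blob [401.4 239.9] [392 231  20  18 282] [ 0.3842 -0.2948  0.03  ]
blob [464.9 246.4] [452 234  27  26 543] [ 0.366  -0.4861  0.03  ]
blob [217.9 250.9] [207 240  23  23 426] [0.3462 0.2615 0.03  ]
```

View pics/caps.png

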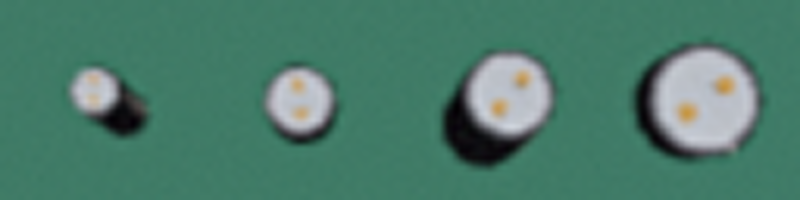

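The crop shows four aluminium-topped black cans. From left to right the tops grow: slender 24 (202,172), squat 34 (309,207), tall 44 (403,168), thick 54 (402,240). The four cup diameters read 49, 59, 68 and 79 mm, as they should. Next come the precise can tops and the first approach.

Run:
```python
from h import *
c=cap("top"); s=cap("side")
def top(c,u,v,r=14):
    h=cv2.cvtColor(c["frame"],cv2.COLOR_RGB2HSV)
    m=cv2.inRange(h,(0,0,115),(180,70,255))|cv2.inRange(h,(5,60,115),(35,255,255))
    k=np.zeros_like(m); k[v-r:v+r,u-r:u+r]=m[v-r:v+r,u-r:u+r]
    n,l,st,ce=cv2.connectedComponentsWithStats(k); i=1+st[1:,4].argmax(); return ce[i],st[i]
P={}
for nm,u,v,hh in(("24",202,172,.06),("34",309,207,.045),("44",403,168,.075),("54",402,240,.055)):
    t,st=top(c,u,v); p=ray(c,t,hh); P[nm]=p
    D=(st[2:4]*(pose(c)[1][2]-hh)/K(c)[0,0]*1000).round(0)
    uv=proj(s,p); ts,_=top(s,int(uv[0]),int(uv[1]),10); q=ray(s,ts,hh)
    print(nm,t.round(1),D,p.round(4),"side",ts.round(1),uv.round(1),q.round(4))
n,l,st,ce=cv2.connectedComponentsWithStats(blue(s))
for i in range(1,n):
    if 60<st[i][4]<900 and ce[i][1]>135: print("cup side",ce[i].round(1),ray(s,ce[i],.010).round(4))
R=np.array(bot.observe()["orientation"]); e=bot.observe()["ee_pos"]
print("to24",(R.T@(P["24"]-e)).round(4))
```

```text
24 [200.4 170.1] [24. 21.] [0.5895 0.3172 0.06  ] side [268.7 296.5] [269.7 296.3] [0.5915 0.3177 0.06  ]
34 [308.3 206.5] [33. 30.] [ 0.4821 -0.0118  0.045 ] side [323.8 211. ] [324.4 210.1] [ 0.4838 -0.0077  0.045 ]
44 [404.1 166.7] [38. 38.] [ 0.6007 -0.2986  0.075 ] side [288.4 149. ] [287.2 152. ] [ 0.5983 -0.3207  0.075 ]
54 [402.5 239.6] [48. 48.] [ 0.3837 -0.2938  0.055 ] side [354.9 158.5] [355.5 158.3] [ 0.3857 -0.2925  0.055 ]
cup side [323.7 153.6] [ 0.4854 -0.4197  0.01  ]
cup side [343.1 266.4] [0.4384 0.1706 0.01  ]
cup side [387.  297.8] [0.3491 0.2701 0.01  ]
cup side [308.1 371.1] [0.5103 0.4494 0.01  ]
to24 [-0.3815 -0.0497  0.171 ]
```

```bash
cat > d.py <<'E'
import sys
from h import *
s=bot.observe(); R=np.array(s["orientation"]); e=np.array(s["ee_pos"])
for a in sys.argv[1:]:
    p=np.array([float(x) for x in a.split(",")]); d=R.T@(p-e); print(a,"delta units",(d*10).round(3)); e=p
E
python3 -m creep '[{"delta_pos":[-0.54,-0.07,0.1],"angular":[0,0,0],"claw":1},{"delta_pos":[-0.54,-0.07,0.1],"angular":[0,0,0],"claw":1},{"delta_pos":[-0.54,-0.07,0.1],"angular":[0,0,0],"claw":1},{"delta_pos":[-0.54,-0.07,0.1],"angular":[0,0,0],"claw":1},{"delta_pos":[-0.54,-0.07,0.1],"angular":[0,0,0],"claw":1},{"delta_pos":[-0.54,-0.07,0.1],"angular":[0,0,0],"claw":1},{"delta_pos":[-0.57,-0.07,0.1],"angular":[0,0,0],"claw":1},{"delta_pos":[0,0,0],"angular":[0,0,0],"claw":1},{"delta_pos":[0,0,0],"angular":[0,0,0],"claw":1}]'
python3 - <<'E'
from h import *
c=cap("wrist"); f=c["frame"].copy()
for z in(0,.06):
    u=proj(c,(.5905,.3175,z)); print(u.round(1)); cv2.circle(f,tuple(int(x) for x in u),3,(255,0,0),-1)
cv2.imwrite("pics/w1.png",f[:,:,::-1]); print(c["s"]["ee_pos"],c["s"]["time_s"])
E
python3 d.py .5905,.3175,.16 .5905,.3175,.02
```

```text
time_s: 1.38
ee_pos: [0.5892, 0.3183, 0.1611]
orientation: [[-0.891, 0.454, -0.001], [0.454, 0.891, 0.0], [0.001, -0.0, -1.0]]
wrist_force: [0.4, -0.0, 0.2]
grip_width: 1.004
[316.9 183.5]
[317.3 202.7]
[0.58921485 0.31826719 0.16112288] 1.375
.5905,.3175,.16 delta units [-0.02  -0.005  0.015]
.5905,.3175,.02 delta units [-0.  -0.   1.4]
```

View pics/w1.png

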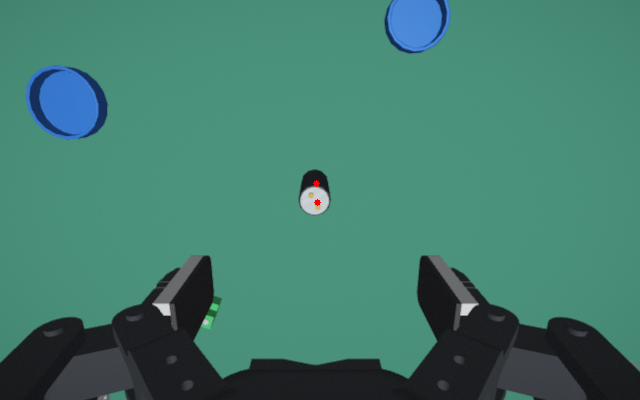

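The wrist view has the slender can's top at about (314,201), against a predicted (317,203). That is within about 1 mm, and it sits centred between the pads. I'll descend and grip.

```bash
python3 -m creep '[{"delta_pos":[-0.02,0,0.35],"angular":[0,0,0],"claw":1},{"delta_pos":[0,0,0.35],"angular":[0,0,0],"claw":1},{"delta_pos":[0,0,0.35],"angular":[0,0,0],"claw":1},{"delta_pos":[0,0,0.35],"angular":[0,0,0],"claw":1},{"delta_pos":[0,0,0],"angular":[0,0,0],"claw":1},{"delta_pos":[0,0,0],"angular":[0,0,0],"claw":0},{"delta_pos":[0,0,0],"angular":[0,0,0],"claw":0},{"delta_pos":[0,0,0],"angular":[0,0,0],"claw":0},{"delta_pos":[0,0,0],"angular":[0,0,0],"claw":0},{"delta_pos":[0,0,0],"angular":[0,0,0],"claw":0},{"delta_pos":[0,0,0],"angular":[0,0,0],"claw":0},{"delta_pos":[0,0,0],"angular":[0,0,0],"claw":0}]'
python3 -c "
from bench import bot;print(bot.hold_point_z)"; python3 d.py .5905,.3175,.1 .5095,.447,.1 .5095,.447,.023
```

```text
time_s: 2.92
ee_pos: [0.592, 0.3176, 0.0225]
orientation: [[-0.891, 0.454, 0.002], [0.454, 0.891, 0.001], [-0.001, 0.001, -1.0]]
wrist_force: [-1.0, -1.0, 5.5]
grip_width: 0.264
-0.0187
.5905,.3175,.1 delta units [ 0.012 -0.006 -0.775]
.5095,.447,.1 delta units [ 1.309  0.787 -0.   ]
.5095,.447,.023 delta units [ 0.001 -0.001  0.77 ]
```

```bash
python3 -m creep '[{"delta_pos":[0,0,-0.3],"angular":[0,0,0],"claw":0},{"delta_pos":[0,0,-0.5],"angular":[0,0,0],"claw":0},{"delta_pos":[0.33,0.195,0],"angular":[0,0,0],"claw":0},{"delta_pos":[0.33,0.195,0],"angular":[0,0,0],"claw":0},{"delta_pos":[0.33,0.195,0],"angular":[0,0,0],"claw":0},{"delta_pos":[0.33,0.195,0],"angular":[0,0,0],"claw":0},{"delta_pos":[0,0,0],"angular":[0,0,0],"claw":0},{"delta_pos":[0,0,0],"angular":[0,0,0],"claw":0}]'
python3 d.py .5095,.447,.0255
python3 - <<'E'
from h import *
c=cap("wrist"); cv2.imwrite("pics/w2.png",c["frame"][:,:,::-1])
n,l,st,ce=cv2.connectedComponentsWithStats(blue(c))
for i in range(1,n):
    if st[i][4]>300: print(ce[i].round(1),st[i],ray(c,ce[i],.01).round(4))
E
```

```text
time_s: 3.92
ee_pos: [0.5092, 0.4464, 0.1012]
orientation: [[-0.891, 0.454, 0.0], [0.454, 0.891, -0.0], [-0.0, -0.0, -1.0]]
wrist_force: [0.4, -0.1, 0.1]
grip_width: 0.268
.5095,.447,.0255 delta units [0.001 0.007 0.757]
[  8.6 118.1] [   0   77   22   79 1251] [0.364  0.2925 0.01  ]
[315.9 197.7] [ 282  168   68   62 3139] [0.5042 0.4476 0.01  ]
```

View pics/w2.png

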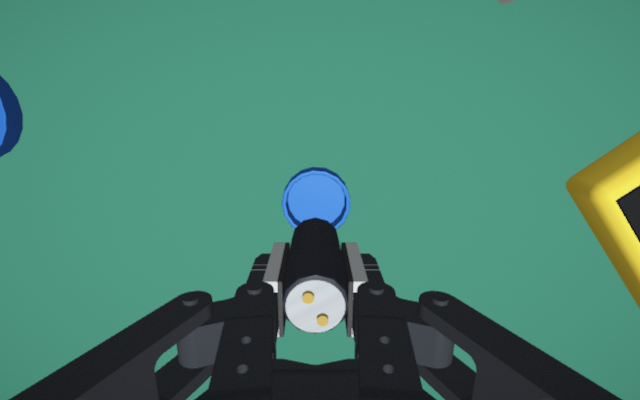

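The wrist view shows the can held upright, with cup_d24 at (316,200) directly in line below it. I'll lower, release and rise.

```bash
python3 -m creep '[{"delta_pos":[0.01,0,0.25],"angular":[0,0,0],"claw":0},{"delta_pos":[0,0,0.25],"angular":[0,0,0],"claw":0},{"delta_pos":[0,0,0.15],"angular":[0,0,0],"claw":0},{"delta_pos":[0,0,0.09],"angular":[0,0,0],"claw":0},{"delta_pos":[0,0,0.02],"angular":[0,0,0],"claw":0},{"delta_pos":[0,0,0],"angular":[0,0,0],"claw":0},{"delta_pos":[0,0,0],"angular":[0,0,0],"claw":0},{"delta_pos":[0,0,0],"angular":[0,0,0],"claw":0.3},{"delta_pos":[0,0,0],"angular":[0,0,0],"claw":0.4},{"delta_pos":[0,0,0],"angular":[0,0,0],"claw":0.6},{"delta_pos":[0,0,0],"angular":[0,0,0],"claw":0.8},{"delta_pos":[0,0,0],"angular":[0,0,0],"claw":0.8}]'
python3 d.py .508,.447,.16 .4825,-.0105,.16 .4825,-.0105,.012
```

```text
time_s: 5.48
ee_pos: [0.5082, 0.4472, 0.0254]
orientation: [[-0.891, 0.454, 0.0], [0.454, 0.891, 0.0], [-0.0, 0.0, -1.0]]
wrist_force: [0.4, 0.2, -0.5]
grip_width: 0.799
.508,.447,.16 delta units [ 0.    -0.003 -1.346]
.4825,-.0105,.16 delta units [-1.848e+00 -4.193e+00 -1.000e-03]
.4825,-.0105,.012 delta units [ 0.   -0.    1.48]
```

Lift, then over to cap_d34 in 10 steps.

```bash
python3 -m creep '[{"delta_pos":[0,0,-0.35],"angular":[0,0,0],"claw":0.9},{"delta_pos":[0,0,-0.5],"angular":[0,0,0],"claw":1},{"delta_pos":[0,0,-0.5],"angular":[0,0,0],"claw":1},{"delta_pos":[-0.205,-0.465,0],"angular":[0,0,0],"claw":1},{"delta_pos":[-0.205,-0.465,0],"angular":[0,0,0],"claw":1},{"delta_pos":[-0.205,-0.465,0],"angular":[0,0,0],"claw":1},{"delta_pos":[-0.205,-0.465,0],"angular":[0,0,0],"claw":1},{"delta_pos":[-0.205,-0.465,0],"angular":[0,0,0],"claw":1},{"delta_pos":[-0.205,-0.465,0],"angular":[0,0,0],"claw":1},{"delta_pos":[-0.205,-0.465,0],"angular":[0,0,0],"claw":1},{"delta_pos":[-0.205,-0.465,0],"angular":[0,0,0],"claw":1},{"delta_pos":[-0.205,-0.465,0],"angular":[0,0,0],"claw":1}]'
python3 -m creep '[{"delta_pos":[0,0,0],"angular":[0,0,0],"claw":1},{"delta_pos":[0,0,0],"angular":[0,0,0],"claw":1}]'
python3 - <<'E'
from h import *
c=cap("wrist"); f=c["frame"].copy()
m=cv2.inRange(cv2.cvtColor(f,cv2.COLOR_RGB2HSV),(0,0,150),(180,60,255)); m[260:]=0
n,l,st,ce=cv2.connectedComponentsWithStats(m)
for i in range(1,n):
    if st[i][4]>200: print(ce[i].round(1),st[i],ray(c,ce[i],.045).round(4))
cv2.imwrite("pics/w3.png",f[:,:,::-1])
c=cap("top"); cv2.imwrite("pics/t3.png",cv2.resize(c["frame"][120:280,120:520],(800,320))[:,:,::-1])
E
python3 d.py .4825,-.0105,.16 .4825,-.0105,.012
```

```text
time_s: 6.98
ee_pos: [0.4826, -0.0111, 0.1606]
orientation: [[-0.891, 0.454, 0.001], [0.454, 0.891, -0.0], [-0.001, 0.0, -1.0]]
wrist_force: [0.7, -0.1, 0.4]
grip_width: 1.001
time_s: 7.22
ee_pos: [0.4827, -0.0093, 0.1604]
orientation: [[-0.891, 0.454, 0.0], [0.454, 0.891, 0.0], [-0.0, 0.0, -1.0]]
wrist_force: [-0.2, 0.1, -0.6]
grip_width: 0.999
[311.5 194. ] [ 293  176   38   37 1053] [ 0.4797 -0.0127  0.045 ]
[144.  238.2] [ 119  216   51   44 1280] [ 0.4513 -0.1489  0.045 ]
.4825,-.0105,.16 delta units [-0.007 -0.019  0.003]
.4825,-.0105,.012 delta units [-0.   -0.    1.48]
```

View pics/w3.png

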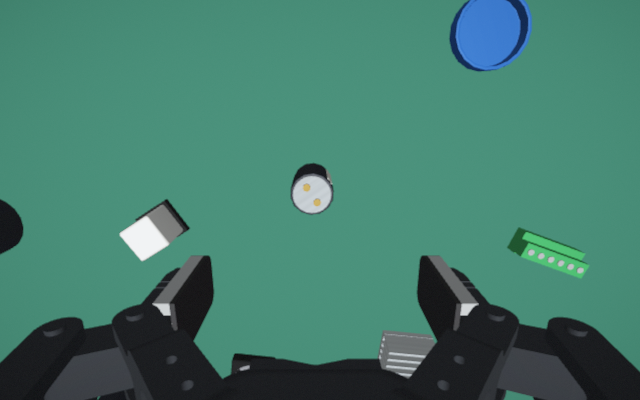

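View pics/t3.png

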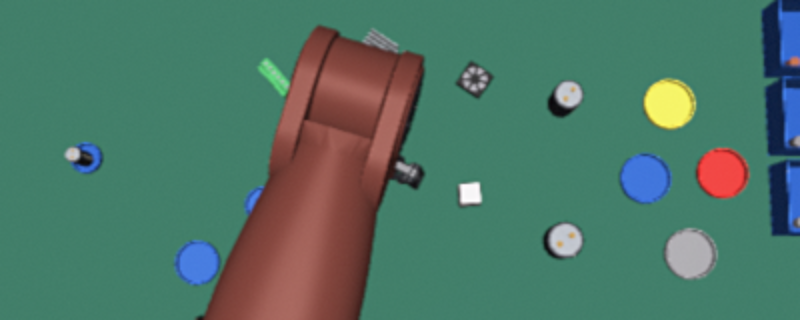

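cap_d24 stands in its cup at (85,157) in the top crop. The wrist view has the squat can's top at (312,194), centred between the jaws, with the relay well clear at (150,235). I'll grip it.

```bash
python3 -m creep '[{"delta_pos":[0,-0.03,0.4],"angular":[0,0,0],"claw":1},{"delta_pos":[0,0,0.4],"angular":[0,0,0],"claw":1},{"delta_pos":[0,0,0.4],"angular":[0,0,0],"claw":1},{"delta_pos":[0,0,0.26],"angular":[0,0,0],"claw":1},{"delta_pos":[0,0,0],"angular":[0,0,0],"claw":1},{"delta_pos":[0,0,0],"angular":[0,0,0],"claw":0},{"delta_pos":[0,0,0],"angular":[0,0,0],"claw":0},{"delta_pos":[0,0,0],"angular":[0,0,0],"claw":0},{"delta_pos":[0,0,0],"angular":[0,0,0],"claw":0},{"delta_pos":[0,0,0],"angular":[0,0,0],"claw":0},{"delta_pos":[0,0,0],"angular":[0,0,0],"claw":0},{"delta_pos":[0,0,0],"angular":[0,0,0],"claw":0}]'
python3 d.py .482,-.0115,.092 .437,.1665,.092
```

```text
time_s: 8.82
ee_pos: [0.4823, -0.0123, 0.0156]
orientation: [[-0.891, 0.454, 0.002], [0.454, 0.891, -0.0], [-0.002, 0.001, -1.0]]
wrist_force: [-0.6, 1.4, 5.7]
grip_width: 0.378
.482,-.0115,.092 delta units [ 0.005  0.006 -0.764]
.437,.1665,.092 delta units [ 1.208e+00  1.382e+00 -1.000e-03]
```

```bash
python3 -m creep '[{"delta_pos":[0,0,-0.3],"angular":[0,0,0],"claw":0},{"delta_pos":[0,0,-0.5],"angular":[0,0,0],"claw":0},{"delta_pos":[0.3,0.345,0],"angular":[0,0,0],"claw":0},{"delta_pos":[0.3,0.345,0],"angular":[0,0,0],"claw":0},{"delta_pos":[0.3,0.345,0],"angular":[0,0,0],"claw":0},{"delta_pos":[0.3,0.345,0],"angular":[0,0,0],"claw":0},{"delta_pos":[0,0,0],"angular":[0,0,0],"claw":0},{"delta_pos":[0,0,0],"angular":[0,0,0],"claw":0}]'
python3 d.py .437,.1665,.018
python3 - <<'E'
from h import *
c=cap("wrist"); cv2.imwrite("pics/w4.png",c["frame"][:,:,::-1])
n,l,st,ce=cv2.connectedComponentsWithStats(blue(c))
for i in range(1,n):
    if st[i][4]>300: print(ce[i].round(1),st[i],ray(c,ce[i],.01).round(4),ray(c,(st[i][0]+st[i][2]/2,st[i][1]+st[i][2]/2),.012).round(4))
E
```

```text
time_s: 9.82
ee_pos: [0.4373, 0.165, 0.0945]
orientation: [[-0.891, 0.453, 0.001], [0.453, 0.891, -0.0], [-0.001, 0.0, -1.0]]
wrist_force: [-0.5, -0.2, -1.3]
grip_width: 0.382
.437,.1665,.018 delta units [0.009 0.012 0.765]
[397.9  25.8] [ 342    0  118   63 5674] [0.3578 0.2589 0.01  ] [0.3756 0.2528 0.012 ]
[316.8 195.1] [ 275  161   85   72 4312] [0.4292 0.1685 0.01  ] [0.4342 0.1665 0.012 ]
```

View pics/w4.png

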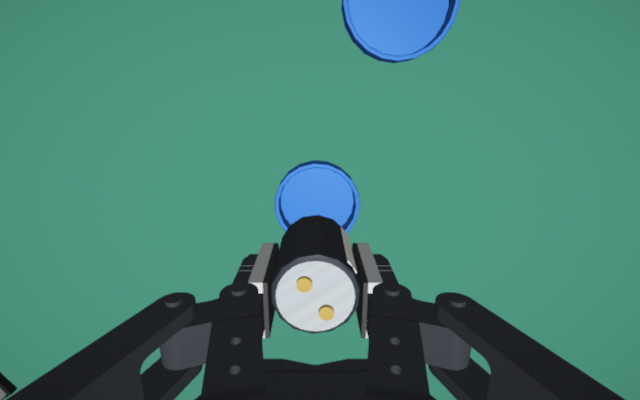

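cup_d34 is at (317,203), centred under the upright can. I'll lower and release.

```bash
python3 -m creep '[{"delta_pos":[0.02,0.01,0.25],"angular":[0,0,0],"claw":0},{"delta_pos":[0,0,0.25],"angular":[0,0,0],"claw":0},{"delta_pos":[0,0,0.15],"angular":[0,0,0],"claw":0},{"delta_pos":[0,0,0.08],"angular":[0,0,0],"claw":0},{"delta_pos":[0,0,0.03],"angular":[0,0,0],"claw":0},{"delta_pos":[0,0,0],"angular":[0,0,0],"claw":0},{"delta_pos":[0,0,0],"angular":[0,0,0],"claw":0},{"delta_pos":[0,0,0],"angular":[0,0,0],"claw":0.42},{"delta_pos":[0,0,0],"angular":[0,0,0],"claw":0.5},{"delta_pos":[0,0,0],"angular":[0,0,0],"claw":0.7},{"delta_pos":[0,0,0],"angular":[0,0,0],"claw":0.85},{"delta_pos":[0,0,0],"angular":[0,0,0],"claw":0.85}]'
python3 d.py .4355,.1665,.17 .6,-.299,.17 .6,-.299,.028
```

```text
time_s: 11.38
ee_pos: [0.4357, 0.1671, 0.0183]
orientation: [[-0.891, 0.454, 0.0], [0.454, 0.891, -0.0], [-0.0, 0.0, -1.0]]
wrist_force: [0.3, 0.3, 0.7]
grip_width: 0.848
.4355,.1665,.17 delta units [-1.000e-03 -6.000e-03 -1.517e+00]
.6,-.299,.17 delta units [-3.578 -3.402  0.   ]
.6,-.299,.028 delta units [ 0.   -0.    1.42]
```

```bash
python3 -m creep '[{"delta_pos":[0,0,-0.4],"angular":[0,0,0],"claw":0.9},{"delta_pos":[0,0,-0.55],"angular":[0,0,0],"claw":1},{"delta_pos":[0,0,-0.56],"angular":[0,0,0],"claw":1},{"delta_pos":[-0.398,-0.378,0],"angular":[0,0,0],"claw":1},{"delta_pos":[-0.398,-0.378,0],"angular":[0,0,0],"claw":1},{"delta_pos":[-0.398,-0.378,0],"angular":[0,0,0],"claw":1},{"delta_pos":[-0.398,-0.378,0],"angular":[0,0,0],"claw":1},{"delta_pos":[-0.398,-0.378,0],"angular":[0,0,0],"claw":1},{"delta_pos":[-0.398,-0.378,0],"angular":[0,0,0],"claw":1},{"delta_pos":[-0.398,-0.378,0],"angular":[0,0,0],"claw":1},{"delta_pos":[-0.398,-0.378,0],"angular":[0,0,0],"claw":1},{"delta_pos":[-0.398,-0.378,0],"angular":[0,0,0],"claw":1}]'
python3 -m creep '[{"delta_pos":[0,0,0],"angular":[0,0,0],"claw":1},{"delta_pos":[0,0,0],"angular":[0,0,0],"claw":1}]'
python3 - <<'E'
from h import *
c=cap("wrist"); f=c["frame"].copy()
m=cv2.inRange(cv2.cvtColor(f,cv2.COLOR_RGB2HSV),(0,0,150),(180,60,255)); m[260:]=0
n,l,st,ce=cv2.connectedComponentsWithStats(m)
for i in range(1,n):
    if st[i][4]>200: print(ce[i].round(1),st[i],ray(c,ce[i],.075).round(4))
cv2.imwrite("pics/w5.png",f[:,:,::-1])
E
python3 d.py .6,-.299,.17 .6,-.299,.028
```

```text
time_s: 12.88
ee_pos: [0.601, -0.3004, 0.1691]
orientation: [[-0.891, 0.454, 0.0], [0.454, 0.891, 0.0], [-0.0, 0.0, -1.0]]
wrist_force: [0.2, 0.6, 0.6]
grip_width: 1.003
time_s: 13.12
ee_pos: [0.6004, -0.2983, 0.1688]
orientation: [[-0.891, 0.454, -0.001], [0.454, 0.891, 0.001], [0.001, 0.0, -1.0]]
wrist_force: [0.1, 0.2, 0.1]
grip_width: 0.997
[ 3.7 42.4] [  0  12  11  60 439] [ 0.4166 -0.4256  0.075 ]
[315.4 201.8] [ 289  176   54   52 2031] [ 0.5985 -0.299   0.075 ]
.6,-.299,.17 delta units [-0.001 -0.013 -0.006]
.6,-.299,.028 delta units [-0.   -0.    1.42]
```

View pics/w5.png

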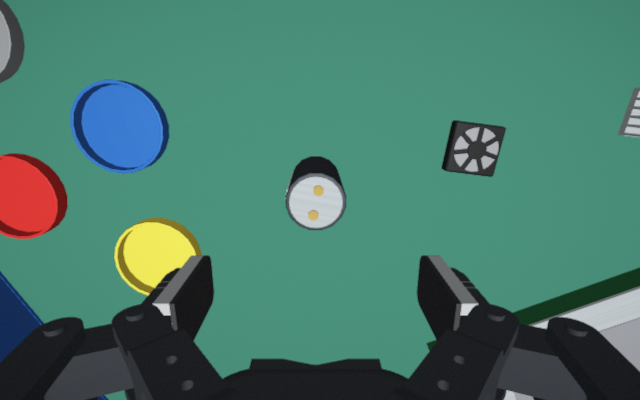

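The thick tall can's top is at (315,202), centred. The fan part (475,148) and the yellow cup (155,255) are clear. I'll grip.

```bash
python3 -m creep '[{"delta_pos":[0,-0.01,0.4],"angular":[0,0,0],"claw":1},{"delta_pos":[0,0,0.4],"angular":[0,0,0],"claw":1},{"delta_pos":[0,0,0.4],"angular":[0,0,0],"claw":1},{"delta_pos":[0,0,0.2],"angular":[0,0,0],"claw":1},{"delta_pos":[0,0,0],"angular":[0,0,0],"claw":1},{"delta_pos":[0,0,0],"angular":[0,0,0],"claw":0},{"delta_pos":[0,0,0],"angular":[0,0,0],"claw":0},{"delta_pos":[0,0,0],"angular":[0,0,0],"claw":0},{"delta_pos":[0,0,0],"angular":[0,0,0],"claw":0},{"delta_pos":[0,0,0],"angular":[0,0,0],"claw":0},{"delta_pos":[0,0,0],"angular":[0,0,0],"claw":0},{"delta_pos":[0,0,0],"angular":[0,0,0],"claw":0}]'
python3 d.py .6,-.299,.13 .347,.266,.13
```

```text
time_s: 14.68
ee_pos: [0.6012, -0.3002, 0.0312]
orientation: [[-0.891, 0.454, 0.002], [0.454, 0.891, -0.002], [-0.003, -0.0, -1.0]]
wrist_force: [0.1, 0.9, 6.8]
grip_width: 0.501
.6,-.299,.13 delta units [ 0.013  0.005 -0.988]
.347,.266,.13 delta units [ 4.817  3.888 -0.015]
```

```bash
python3 -m creep '[{"delta_pos":[0,0,-0.4],"angular":[0,0,0],"claw":0},{"delta_pos":[0,0,-0.6],"angular":[0,0,0],"claw":0},{"delta_pos":[0.4,0.324,0],"angular":[0,0,0],"claw":0},{"delta_pos":[0.4,0.324,0],"angular":[0,0,0],"claw":0},{"delta_pos":[0.4,0.324,0],"angular":[0,0,0],"claw":0},{"delta_pos":[0.4,0.324,0],"angular":[0,0,0],"claw":0},{"delta_pos":[0.4,0.324,0],"angular":[0,0,0],"claw":0},{"delta_pos":[0.4,0.324,0],"angular":[0,0,0],"claw":0},{"delta_pos":[0.4,0.324,0],"angular":[0,0,0],"claw":0},{"delta_pos":[0.4,0.324,0],"angular":[0,0,0],"claw":0},{"delta_pos":[0.4,0.324,0],"angular":[0,0,0],"claw":0},{"delta_pos":[0.4,0.324,0],"angular":[0,0,0],"claw":0}]'
python3 -m creep '[{"delta_pos":[0.4,0.324,0],"angular":[0,0,0],"claw":0},{"delta_pos":[0.4,0.324,0],"angular":[0,0,0],"claw":0},{"delta_pos":[0,0,0],"angular":[0,0,0],"claw":0},{"delta_pos":[0,0,0],"angular":[0,0,0],"claw":0}]'
python3 - <<'E'
from h import *
c=cap("wrist"); cv2.imwrite("pics/w6.png",c["frame"][:,:,::-1])
n,l,st,ce=cv2.connectedComponentsWithStats(blue(c))
for i in range(1,n):
    if st[i][4]>300: print(ce[i].round(1),st[i],ray(c,(st[i][0]+st[i][2]/2,st[i][1]+st[i][2]/2),.012).round(4))
E
python3 d.py .347,.266,.0342
```

```text
time_s: 16.18
ee_pos: [0.3901, 0.1721, 0.1299]
orientation: [[-0.891, 0.454, 0.001], [0.454, 0.891, 0.0], [-0.001, 0.001, -1.0]]
wrist_force: [1.3, -0.5, -1.2]
grip_width: 0.501
time_s: 16.68
ee_pos: [0.3489, 0.2647, 0.1296]
orientation: [[-0.892, 0.453, 0.001], [0.453, 0.892, -0.0], [-0.001, 0.0, -1.0]]
wrist_force: [0.1, -0.3, -1.8]
grip_width: 0.504
[316.4 177.6] [ 273  146   87   69 4088] [0.3449 0.266  0.012 ]
[589.4 258.3] [ 562  233   69   57 1714] [0.5098 0.4424 0.012 ]
.347,.266,.0342 delta units [0.028 0.006 0.953]
```

View pics/w6.png

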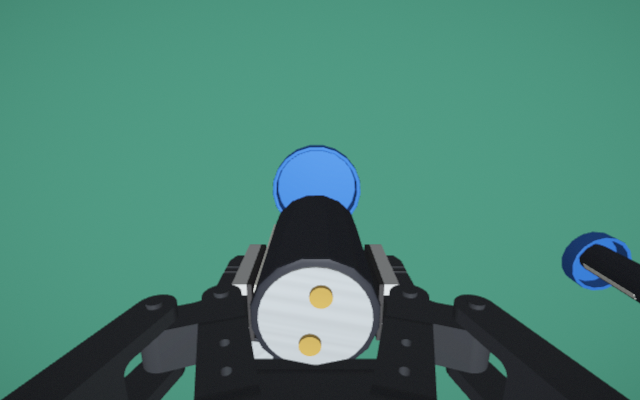

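The can is upright in the jaws, with cup_d44 at (316,189) under it. I'll lower and release.

```bash
python3 -m creep '[{"delta_pos":[0.03,0.01,0.3],"angular":[0,0,0],"claw":0},{"delta_pos":[0,0,0.3],"angular":[0,0,0],"claw":0},{"delta_pos":[0,0,0.2],"angular":[0,0,0],"claw":0},{"delta_pos":[0,0,0.1],"angular":[0,0,0],"claw":0},{"delta_pos":[0,0,0.05],"angular":[0,0,0],"claw":0},{"delta_pos":[0,0,0],"angular":[0,0,0],"claw":0},{"delta_pos":[0,0,0],"angular":[0,0,0],"claw":0},{"delta_pos":[0,0,0],"angular":[0,0,0],"claw":0.54},{"delta_pos":[0,0,0],"angular":[0,0,0],"claw":0.6},{"delta_pos":[0,0,0],"angular":[0,0,0],"claw":0.75},{"delta_pos":[0,0,0],"angular":[0,0,0],"claw":0.9},{"delta_pos":[0,0,0],"angular":[0,0,0],"claw":0.9}]'
python3 d.py .347,.266,.18 .384,-.2935,.18
```

```text
time_s: 18.23
ee_pos: [0.3465, 0.267, 0.0343]
orientation: [[-0.891, 0.454, 0.0], [0.454, 0.891, 0.0], [0.0, 0.0, -1.0]]
wrist_force: [-0.4, 0.1, -0.1]
grip_width: 0.9
.347,.266,.18 delta units [-0.009 -0.007 -1.457]
.384,-.2935,.18 delta units [-2.867e+00 -4.819e+00 -1.000e-03]
```

The direct line would pass inside the arm's inner reach, so I'll go round by (0.48, 0).

```bash
python3 -m creep '[{"delta_pos":[0,0,-0.4],"angular":[0,0,0],"claw":0.95},{"delta_pos":[0,0,-0.55],"angular":[0,0,0],"claw":1},{"delta_pos":[0,0,-0.5],"angular":[0,0,0],"claw":1},{"delta_pos":[-0.4,-0.295,0],"angular":[0,0,0],"claw":1},{"delta_pos":[-0.4,-0.295,0],"angular":[0,0,0],"claw":1},{"delta_pos":[-0.4,-0.295,0],"angular":[0,0,0],"claw":1},{"delta_pos":[-0.4,-0.295,0],"angular":[0,0,0],"claw":1},{"delta_pos":[-0.4,-0.295,0],"angular":[0,0,0],"claw":1},{"delta_pos":[-0.4,-0.295,0],"angular":[0,0,0],"claw":1}]'
python3 -m creep '[{"delta_pos":[-0.08,-0.51,0],"angular":[0,0,0],"claw":1},{"delta_pos":[-0.08,-0.51,0],"angular":[0,0,0],"claw":1},{"delta_pos":[-0.08,-0.51,0],"angular":[0,0,0],"claw":1},{"delta_pos":[-0.08,-0.51,0],"angular":[0,0,0],"claw":1},{"delta_pos":[-0.08,-0.51,0],"angular":[0,0,0],"claw":1},{"delta_pos":[-0.08,-0.51,0],"angular":[0,0,0],"claw":1},{"delta_pos":[0,0,0],"angular":[0,0,0],"claw":1},{"delta_pos":[0,0,0],"angular":[0,0,0],"claw":1}]'
python3 - <<'E'
from h import *
c=cap("wrist"); f=c["frame"].copy()
m=cv2.inRange(cv2.cvtColor(f,cv2.COLOR_RGB2HSV),(0,0,150),(180,60,255)); m[260:]=0
n,l,st,ce=cv2.connectedComponentsWithStats(m)
for i in range(1,n):
    if st[i][4]>200: print(ce[i].round(1),st[i],ray(c,ce[i],.055).round(4))
cv2.imwrite("pics/w7.png",f[:,:,::-1])
E
python3 d.py .384,-.2935,.18 .384,-.2935,.012
```

```text
time_s: 19.35
ee_pos: [0.4807, -0.0013, 0.1794]
orientation: [[-0.891, 0.454, 0.0], [0.454, 0.891, 0.0], [-0.0, 0.0, -1.0]]
wrist_force: [0.2, -0.2, 0.5]
grip_width: 1.0
time_s: 20.35
ee_pos: [0.384, -0.2938, 0.1791]
orientation: [[-0.891, 0.454, -0.0], [0.454, 0.891, 0.001], [0.0, 0.001, -1.0]]
wrist_force: [-0.3, 0.1, -0.6]
grip_width: 1.0
[315.6 189.5] [ 286  161   60   58 2471] [ 0.3812 -0.2937  0.055 ]
[502.9 184. ] [ 480  161   46   47 1267] [ 0.4446 -0.1598  0.055 ]
[125.1 240.6] [  84  217   81   43 2571] [ 0.3483 -0.4541  0.055 ]
.384,-.2935,.18 delta units [ 0.002 -0.003 -0.008]
.384,-.2935,.012 delta units [-0.00e+00 -1.00e-03  1.68e+00]
```

View pics/w7.png

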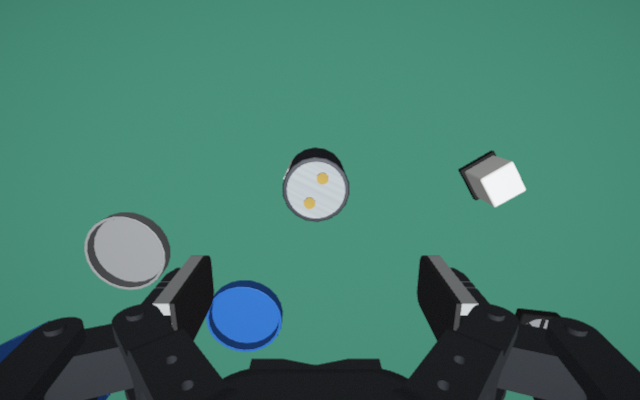

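The thickest can's top is at (316,190), with the relay clear at (495,180). I'll grip.

```bash
python3 -m creep '[{"delta_pos":[0.01,0,0.45],"angular":[0,0,0],"claw":1},{"delta_pos":[0,0,0.45],"angular":[0,0,0],"claw":1},{"delta_pos":[0,0,0.45],"angular":[0,0,0],"claw":1},{"delta_pos":[0,0,0.31],"angular":[0,0,0],"claw":1},{"delta_pos":[0,0,0],"angular":[0,0,0],"claw":1},{"delta_pos":[0,0,0],"angular":[0,0,0],"claw":0},{"delta_pos":[0,0,0],"angular":[0,0,0],"claw":0},{"delta_pos":[0,0,0],"angular":[0,0,0],"claw":0},{"delta_pos":[0,0,0],"angular":[0,0,0],"claw":0},{"delta_pos":[0,0,0],"angular":[0,0,0],"claw":0},{"delta_pos":[0,0,0],"angular":[0,0,0],"claw":0}]'
python3 d.py .383,-.2935,.1 .483,-.425,.1
```

```text
time_s: 21.78
ee_pos: [0.3843, -0.2947, 0.0155]
orientation: [[-0.891, 0.453, 0.002], [0.453, 0.891, -0.002], [-0.003, -0.001, -1.0]]
wrist_force: [-0.5, 1.9, 5.6]
grip_width: 0.618
.383,-.2935,.1 delta units [ 0.015  0.004 -0.845]
.483,-.425,.1 delta units [-1.488 -0.719  0.005]
```

```bash
python3 -m creep '[{"delta_pos":[0,0,-0.3],"angular":[0,0,0],"claw":0},{"delta_pos":[0,0,-0.55],"angular":[0,0,0],"claw":0},{"delta_pos":[-0.37,-0.18,0],"angular":[0,0,0],"claw":0},{"delta_pos":[-0.37,-0.18,0],"angular":[0,0,0],"claw":0},{"delta_pos":[-0.37,-0.18,0],"angular":[0,0,0],"claw":0},{"delta_pos":[-0.37,-0.18,0],"angular":[0,0,0],"claw":0},{"delta_pos":[0,0,0],"angular":[0,0,0],"claw":0},{"delta_pos":[0,0,0],"angular":[0,0,0],"claw":0}]'
python3 - <<'E'
from h import *
c=cap("wrist"); cv2.imwrite("pics/w8.png",c["frame"][:,:,::-1])
n,l,st,ce=cv2.connectedComponentsWithStats(blue(c))
for i in range(1,n):
    if st[i][4]>300: print(ce[i].round(1),st[i],ray(c,(st[i][0]+st[i][2]/2,st[i][1]+st[i][2]/2),.012).round(4))
E
python3 d.py .482,-.4255,.0185
```

```text
time_s: 22.78
ee_pos: [0.4823, -0.4247, 0.0987]
orientation: [[-0.891, 0.454, -0.0], [0.454, 0.891, 0.0], [0.0, 0.0, -1.0]]
wrist_force: [-0.4, 0.3, -0.8]
grip_width: 0.62
[311.7 181.7] [ 257  149  112   77 4870] [ 0.4799 -0.427   0.012 ]
[ 35.6 302.7] [    0   215   104   181 10454] [ 0.4355 -0.618   0.012 ]
.482,-.4255,.0185 delta units [-0.002 -0.011  0.805]
```

View pics/w8.png

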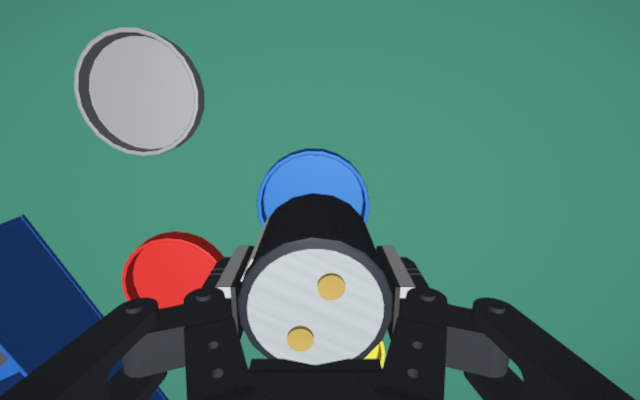

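The upright can is over blue cup_d54 at (313,204), with the red, yellow and grey cups off to the sides. I'll lower, release gently and rise.

```bash
python3 -m creep '[{"delta_pos":[0,-0.02,0.3],"angular":[0,0,0],"claw":0},{"delta_pos":[0,0,0.25],"angular":[0,0,0],"claw":0},{"delta_pos":[0,0,0.15],"angular":[0,0,0],"claw":0},{"delta_pos":[0,0,0.07],"angular":[0,0,0],"claw":0},{"delta_pos":[0,0,0.03],"angular":[0,0,0],"claw":0},{"delta_pos":[0,0,0],"angular":[0,0,0],"claw":0},{"delta_pos":[0,0,0],"angular":[0,0,0],"claw":0},{"delta_pos":[0,0,0],"angular":[0,0,0],"claw":0.66},{"delta_pos":[0,0,0],"angular":[0,0,0],"claw":0.7},{"delta_pos":[0,0,0],"angular":[0,0,0],"claw":0.8},{"delta_pos":[0,0,0],"angular":[0,0,0],"claw":1},{"delta_pos":[0,0,0],"angular":[0,0,0],"claw":1}]'
python3 -m creep '[{"delta_pos":[0,0,-0.3],"angular":[0,0,0],"claw":1},{"delta_pos":[0,0,-0.5],"angular":[0,0,0],"claw":1},{"delta_pos":[0,0,-0.5],"angular":[0,0,0],"claw":1},{"delta_pos":[0,0,-0.2],"angular":[0,0,0],"claw":1},{"delta_pos":[0.5,0.25,0],"angular":[0,0,0],"claw":1},{"delta_pos":[0.5,0.25,0],"angular":[0,0,0],"claw":1},{"delta_pos":[0,0.5,0],"angular":[0,0,0],"claw":1},{"delta_pos":[0,0.5,0],"angular":[0,0,0],"claw":1},{"delta_pos":[-0.2,0.5,0],"angular":[0,0,0],"claw":1},{"delta_pos":[-0.2,0.5,0],"angular":[0,0,0],"claw":1},{"delta_pos":[0,0,0],"angular":[0,0,0],"claw":1},{"delta_pos":[0,0,0],"angular":[0,0,0],"claw":1}]'
python3 - <<'E'
from h import *
c=cap("top"); s=cap("side")
C={"24":(.508,.447,.060),"34":(.4355,.1665,.045),"44":(.3465,.266,.075),"54":(.481,-.4265,.055)}
rows=[]
for cc in (c,s):
    r=[]
    for k,(x,y,h) in C.items():
        u,v=[int(t) for t in proj(cc,(x,y,.02))]; v=min(v,378)
        r.append(cv2.resize(cc["frame"][v-22:v+22,u-22:u+22],(200,200),interpolation=2))
    rows.append(np.hstack(r))
    m=cv2.inRange(cv2.cvtColor(cc["frame"],cv2.COLOR_RGB2HSV),(0,0,115),(180,70,255))
    n,l,st,ce=cv2.connectedComponentsWithStats(m)
    for k,(x,y,h) in C.items():
        p=proj(cc,(x,y,h+.003)); i=1+np.linalg.norm(ce[1:]-p,axis=1).argmin() if 0 else min((j for j in range(1,n) if st[j][4]>8),key=lambda j:np.linalg.norm(ce[j]-p))
        print(k,"pred",p.round(1),"seen",ce[i].round(1),ray(cc,ce[i],h+.003).round(4))
cv2.imwrite("pics/fin.png",np.vstack(rows)[:,:,::-1])
cv2.imwrite("pics/fint.png",c["frame"][:,:,::-1])
E
```

```text
time_s: 24.32
ee_pos: [0.4815, -0.4267, 0.0183]
orientation: [[-0.891, 0.454, 0.0], [0.454, 0.891, 0.0], [-0.0, 0.0, -1.0]]
wrist_force: [-0.3, 0.0, 0.6]
grip_width: 1.003
time_s: 25.82
ee_pos: [0.541, -0.1766, 0.1676]
orientation: [[-0.891, 0.453, -0.001], [0.453, 0.891, 0.0], [0.001, -0.0, -1.0]]
wrist_force: [0.6, -0.4, -0.9]
grip_width: 0.998
24 pred [156.1 196.1] seen [155.6 196.6] [0.5066 0.4484 0.063 ]
34 pred [249.1 221.3] seen [249.1 221.2] [0.4356 0.1664 0.048 ]
44 pred [212.7 250.3] seen [212.2 250.5] [0.346  0.2675 0.078 ]
54 pred [446.6 207.4] seen [446.6 207.5] [ 0.4806 -0.4266  0.058 ]
24 pred [308.8 350.4] seen [308.7 351.1] [0.5083 0.4483 0.063 ]
34 pred [344.8 252.5] seen [343.9 252.9] [0.4376 0.1678 0.048 ]
44 pred [390.7 272.3] seen [390.5 272.9] [0.3471 0.2677 0.078 ]
54 pred [325.  140.1] seen [325.5 140.2] [ 0.4793 -0.4258  0.058 ]
```

View pics/fin.png

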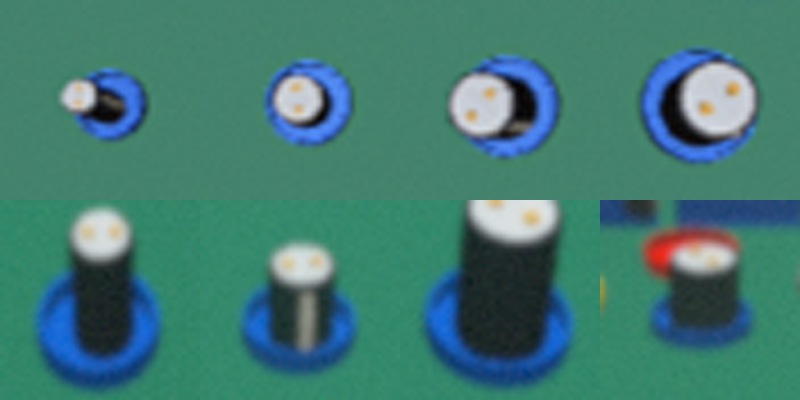

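View pics/fint.png

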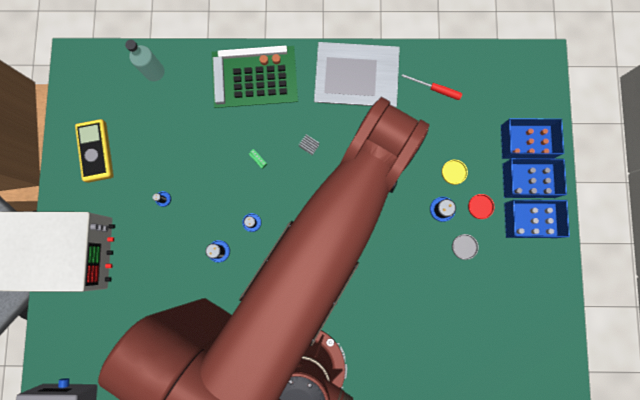

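All four cans stand upright inside their own blue cups: in the top view they are at (155,197), (249,221), (212,250) and (447,207). Both cameras agree with the expected top positions to about 2 mm. The heat sink is still at (309,144).

```bash
python3 -c "
from bench import bot
print(bot.sign_off())"
```

```text
the job is handed in; nothing more can be done
None
```

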